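# Find the warped paddle board

## Task

One of the three little paddle boards on the marble slab has warped. Find it by pressing firmly on the ends of the boards for a moment, so that the warped one is seen to rock on the slab, then lay that one the right way up in the straightening cradle, flat on its bed with the handle between the two cheeks and the middle of the board over the seat point. Leave the two sound boards lying on the slab as they were, and do not knock the mug or the tin.

Things in the scene. Friction and masses are not known exactly. Their poses are not given: they have to be found in the camera images.
- board_a_center (a point): one of three like pale-wood paddle boards side by side on the slab, one of them warped (its place does not tell which). Point: its centre of mass, half-way up. x runs from handle to blade, y left, z up as found. Blade 56 mm wide, x -39 to +69 mm; handle 22 mm wide, x -39 to -110 mm, round end; 14 mm thick, 0.15 kg.
- board_b_center (a point): second of the three like boards: same size, point and axes. A sound board is flat, rests fully on the slab and does not tilt when its end is pressed.
- board_c_center (a point): third of the like boards: same size, point and axes. Whichever is warped is bowed lengthwise, hollow side up: it rests level on its middle 40 mm, handle end about 8 mm and blade end about 4 mm clear of the surface; 5 N down near the handle's end (x -85 mm) rocks it 0.07 to 0.10 rad and swings the blade's end up by 10 mm; let go, it tips back level.
- slab: fixed marble slab, 200 (x) by 230 mm (y), 12 mm thick; origin at the centre of its underside, on the worktop. Boards lie along its x, handles to -x (to the robot), centres 12 mm to +x of its own and 70 mm apart in y: only 14 mm between blades, 45 mm free beside each handle. The worktop between slab and cradle is clear for 90 mm or more either side of mid-way, x 0.38 to 0.57 m.
- cradle_seat (a point): point on the bed of the fixed wooden cradle, right of the slab, over which a board's centre belongs (7 mm above). x as the seated board's, y left. Bed flat, x -107 to +83 mm, 90 mm wide, top 10 mm above the worktop. Two cheeks on it, x -102 to -52 mm, 26 mm high, 34 mm apart inside, 70 mm outside: handle between with 6 mm each side, no room for fingers.
- mug: bystander: white mug, 95 mm high, behind the clear stretch of worktop; origin at the centre of its foot
- tin: bystander: food tin, 58 mm across, 72 mm high, left of the slab; origin at the centre of its foot

How it is judged:
By the outcome, as a careful person would: the job done as asked, in the order asked, and still so for the second after the job is handed in, with the robot touching nothing.
It also fails if it takes over 64 s, if anything falls off the work surface, if the arm or the gripper's body presses on something with over 40 N, if the wrist force passes 120 N, or if a joint passes its speed limit or range.

## Robot

A 6-joint arm with a two-finger parallel gripper is mounted at the origin on a cart in front of the work surface, level with it; the furniture and walls round the work are solid. World frame = base frame: x ahead of the robot, y to its left, z up, the work surface at z = 0. Lengths are in mm, angles in rad, forces in N, time in s.
With the tool pointing down it reaches from about 350 to 875 mm from the base axis. Payload 4.2 kg.
Tool frame: the origin (TCP) lies midway between the tips of the shut fingers; the grasp point (between the pads) lies 19 mm behind it; y points along the fingers, x is the direction in which the jaws open and shut, and the axes are right-handed (so a half turn about y gives the same grasp; the last joint's range is limited). The gripper opens to 85 mm and grips with 20 to 120 N. Pads are 22 mm wide; open, the fingers measure 114 mm over their backs; the gripper's body (76 mm by 85 mm) begins 54 mm behind the grasp point. The pads swing forward as they close: fully open they stand 13 mm farther back than shut.
Start: joints at [1.4, 0.385, 0.008, 0, -1.194, -0.259], TCP at [260.397, 568.148, 231.312] pointing down, gripper open.
Joint ranges: [-3.14, 3.14], [-1.21, 2.06], [-1.07, 1.41], [-3.16, 2.05], [-2.99, -0.16], [-3.1, 3.1]. Speed limits (rad/s): [2.79, 2.79, 3.14, 3.14, 3.14, 3.14].

## Interface

Orientations are given as a unit quaternion [x, y, z, w].
In Python, from bench import read_state, get_image, job_done gives the robot as it stands.
- The arm moves only by the tool play_rows, never from a script. Its argument "series" is a list of rows, each a list of 7 numbers: the shift along the tool's x, y, z in m, then the turn, a rotation vector about the tool's x, y, z in rad, then the finger opening in m, from 0 to 0.0854. In form: [[x, y, z, wx, wy, wz, claw], ...]. A call has 1 to 10 rows; each row shifts and turns the pose as measured when the row begins, along the tool's axes as they then stand; what a row does not reach is not made up. A row lasts 1/10 s, in which the tool goes at most 50 mm and 8.59 degrees, less where a joint would pass 70% of its speed; a pose out of reach is approached as far as the arm can. A call with a gripper value outside its range is refused whole. The fingers move at their own pace and stop on an object; the grip force is fixed at half the most. Time passes only in rows, so rows that do not move let the fingers close. It gives the time, the measured TCP pose, the force and the opening at its end, in the units of the state.
- read_state(): the state, without advancing time (a new reading comes with each control period).
- get_image(name): name is "scene" or "top"; returns a dict with "color" (400x640x3 uint8, red, green, blue), "intrinsics" (3x3 intrinsics, pixels), "origin" and "orientation" of the camera in the world. Camera axes: x right, y down, z forward; pixel columns grow to the right and rows downward; lengths in mm; the calibration is good to about 2 mm. A picture is of the moment at which its call begins. There is no depth.
- job_done(): hands the job in, once; it reports no verdict.
The state is a dict: "clock": time; "joints": joint angles; "joint_vel": joint speeds; "joint_efforts": joint torques, N m; "position": TCP position; "ee_rot": TCP orientation; "contact_force": force on the tool from outside, world axes, zero at the start; "wrist_torque": the same for the moment, N m; "gripper_width": finger opening in mm.
Only numpy, scipy, OpenCV 4.12 (cv2) and the standard library are available. Lean on these libraries where they do the work, as an engineer would, in place of code of your own. Each camera call takes 0.05 s, during which the arm holds its last target. There are 200 camera calls.

## Working session

There is one attempt and no reset: what is moved stays moved. The work goes in short steps, Python scripts to look and compute and a tool call to move; the robot and the scene stay as the last step left them, time stands still between calls to the robot, and variables do not carry over. Pictures are saved under pics/ and viewed, about 8 in all and at most 12, crops included, and the job is handed in when it is done.

Besides the shell and the picture viewer there is one more tool, called after "Emit:" as name([rows], argument=value, ...), one row to a line, values as JSON. play_rows: Moves the arm, as the interface text tells. Its arguments: {"type":"object","properties":{"series":{"type":"array","items":{"type":"array","items":{"type":"number"}}}},"required":["series"]}

```bash
mkdir -p pics
cat > h.py <<'E'
import numpy as np, cv2
from scipy.spatial.transform import Rotation as R
from bench import read_state, get_image, job_done
def snap(name,fn=None):
    im=get_image(name)
    if fn: cv2.imwrite('pics/'+fn,im['color'][:,:,::-1])
    return im
def cam(im):
    o=np.array(im['origin'],float); q=np.array(im['orientation'],float)
    M=q if q.shape==(3,3) else R.from_quat(q).as_matrix()
    return np.array(im['intrinsics'],float),o,M
def ray(im,uv,z):
    K,o,M=cam(im); uv=np.atleast_2d(np.array(uv,float))
    d=(M@np.linalg.inv(K)@np.c_[uv,np.ones(len(uv))].T).T
    return o+d*((z-o[2])/d[:,2])[:,None]
def proj(im,P):
    K,o,M=cam(im); p=(K@(M.T@(np.atleast_2d(P)-o).T)).T
    return p[:,:2]/p[:,2:]
E
python3 - <<'E'
from h import *
a=snap('top','top0.png'); b=snap('scene','scene0.png')
for i in (a,b): print(i['intrinsics'],i['origin'],i['orientation'])
print(read_state())
E
```

```text
[[490.4763648    0.         321.43649672]
 [  0.         490.4763648  197.02273623]
 [  0.           0.           1.        ]] [  -3.48042782   15.56409882 1660.4079366 ] [ 0.73116392 -0.66000012  0.11384695 -0.12976145]
[[360.8500455    0.         316.52978103]
 [  0.         360.8500455  199.07298881]
 [  0.           0.           1.        ]] [  -7.76655361 -843.82802268  644.38769056] [ 0.82636137 -0.23570117  0.13943195 -0.49206765]
{'clock': 0.1, 'joints': array([ 1.39963811e+00,  3.85467683e-01,  6.75944903e-03, -4.31159091e-04,
       -1.19401251e+00, -2.58622218e-01]), 'joint_vel': array([-4.08874130e-04, -1.70694151e-03,  3.17687648e-03,  2.34374578e-03,
       -7.68866476e-04, -7.58948165e-06]), 'joint_efforts': array([-1.08444419e-03, -3.93319917e+01,  1.88928813e+01,  4.19802412e+00,
       -2.59875800e-03,  7.87309716e-06]), 'position': array([260.17395726, 567.69358946, 230.33758999]), 'ee_rot': array([ 0.3823964 , -0.5947441 ,  0.59555603, -0.38126823]), 'contact_force': array([ 0.13402201,  0.68842094, -0.60074825]), 'wrist_torque': array([0.01468242, 0.01851439, 0.0025278 ]), 'gripper_width': 85.68424951314152}
```

View pics/top0.png

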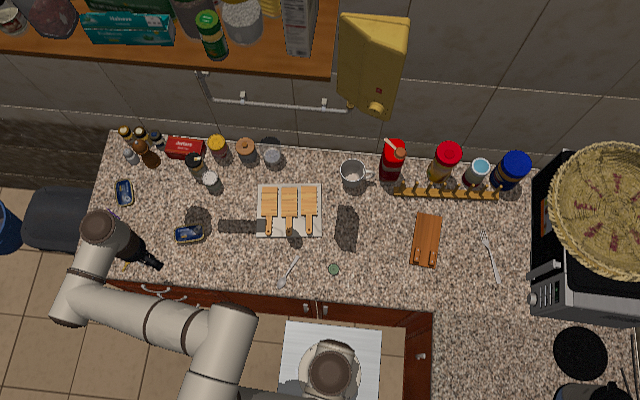

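View pics/scene0.png

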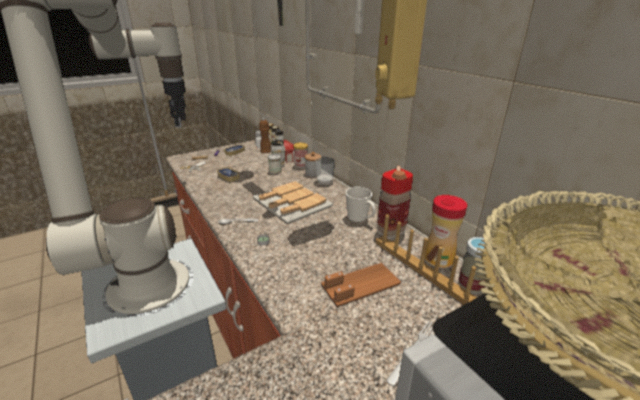

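```bash
cat > m.py <<'E'
from h import *
a=snap('top'); c=a['color']; hsv=cv2.cvtColor(c,cv2.COLOR_RGB2HSV)
cv2.imwrite('pics/crop1.png',cv2.resize(c[160:280,190:450,::-1],None,fx=3,fy=3,interpolation=cv2.INTER_CUBIC))
def blobs(mask,z,x0,y0,x1,y1,amin=60):
    m=np.zeros_like(mask); m[y0:y1,x0:x1]=mask[y0:y1,x0:x1]
    for k in cv2.findContours(m,cv2.RETR_EXTERNAL,cv2.CHAIN_APPROX_NONE)[0]:
        if cv2.contourArea(k)<amin: continue
        P=ray(a,k[:,0],z)[:,:2].astype(np.float32); r=cv2.minAreaRect(P)
        fm=np.zeros_like(mask); cv2.drawContours(fm,[k],-1,255,-1); ys,xs=np.nonzero(fm)
        Q=ray(a,np.c_[xs,ys],z)[:,:2]; w=np.linalg.eigh(np.cov(Q.T))[1][:,1]
        print('rect c',np.round(r[0],1),'size',np.round(r[1],1),'ang',round(r[2],1),'centroid',Q.mean(0).round(1),'axis',np.degrees(np.arctan2(w[1],w[0])).round(1), 'uv',xs.mean().round(1),ys.mean().round(1))
S=hsv[:,:,1];V=hsv[:,:,2];H=hsv[:,:,0]
print(hsv[200,269],hsv[200,290],hsv[188,281],hsv[235,426],hsv[235,275])
print('boards');blobs(((S>95)&(V>140)&(H<30)).astype(np.uint8)*255,26,250,178,326,242)
print('slab');m=cv2.morphologyEx((((V>165)&(S<60))|((S>95)&(V>140))).astype(np.uint8)*255,cv2.MORPH_OPEN,np.ones((7,7)));blobs(m,12,250,178,326,242)
print('cradle');blobs(((S>110)&(H<20)).astype(np.uint8)*255,10,395,203,455,275)
print('worldtop uv of base pts',proj(a,[[400,0,0],[600,0,0],[500,300,0]]).round(0))
E
python3 m.py
```

```text
[ 16 138 185] [ 16 142 182] [ 16  93 167] [ 13 184 140] [ 17  32 199]
boards
rect c [532.5 195.7] size [156.1  53.5] ang 6.9 centroid [545.5 197. ] axis -173.4 uv 288.5 204.2
rect c [516.2 264.4] size [173.8  54.5] ang 5.8 centroid [534.2 266. ] axis -173.4 uv 268.7 205.3
rect c [534.1 125.2] size [174.1  53.6] ang 6.1 centroid [551.1 126.9] axis -173.2 uv 308.4 204.6
slab
rect c [476.9 154.1] size [44.3 38.7] ang 6.6 centroid [478.6 152.9] axis -143.5 uv 298.9 224.5
rect c [464.7 223.1] size [62.5 38.7] ang 7.4 centroid [467.2 225.6] axis 175.8 uv 277.9 225.7
rect c [558.  205.1] size [106.3  64.5] ang 6.9 centroid [559.1 203.7] axis -170.8 uv 287.4 201.6
rect c [554. 278.] size [107.6  67.5] ang 7.7 centroid [550.5 273.1] axis 178.8 uv 267.7 202.0
rect c [576.5 135.2] size [114.   64.1] ang 6.1 centroid [572.9 132.3] axis -177.4 uv 307.7 199.9
cradle
rect c [ 471.3 -290.6] size [ 90.5 192.7] ang 83.7 centroid [ 468.7 -290.3] axis 173.6 uv 425.5 240.1
worldtop uv of base pts [[340. 252.]
 [345. 197.]
 [259. 216.]]
```

View pics/crop1.png

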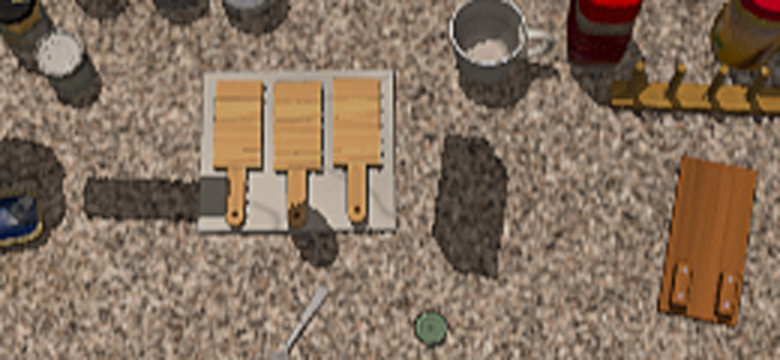

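```bash
cat >> h.py <<'E'
def go(x,y,z,yaw=None):
    """tool-frame shift (m) to world TCP target (mm), and turn (rad) to have tool y down and jaws across a board of this yaw (deg)"""
    s=read_state(); T=R.from_quat(s['ee_rot']); M=T.as_matrix(); p=np.array(s['position'])
    d=M.T@(np.array([x,y,z])-p)/1000
    print('pos',p.round(1),'F',np.round(s['contact_force'],1),'w',round(s['gripper_width'],1),'t',s['clock'],'jawdir deg',np.degrees(np.arctan2(M[1,0],M[0,0])).round(1),'y_tool',M[:,1].round(3))
    print('shift',d.round(4),'dist',np.linalg.norm(d).round(3))
    if yaw is not None:
        best=[]
        for k in (90,-90):
            a=np.radians(yaw+k); X=np.array([np.cos(a),np.sin(a),0]); Y=np.array([0,0,-1.]); D=np.c_[X,Y,np.cross(X,Y)]
            best.append((M.T@D,k))
        for m,k in best:
            r=R.from_matrix(m).as_rotvec(); print('turn',r.round(3),'k',k)
        print('joint6',s['joints'][5])
E
python3 - <<'E'
from h import *
a=snap('top')
u=np.array([np.cos(np.radians(6.8)),np.sin(np.radians(6.8))])
for n,c in dict(L=(535,266.3),M=(545.5,197),R=(552.5,127.2)).items(): print(n,'press pt',(np.array(c)-85*u).round(1))
print('mug rim',ray(a,[352,172],95).round(0),'green',ray(a,[333,269],0).round(0),'tin?',ray(a,[211,179],72).round(0))
go(450.6,256.2,60,6.8)
E
```

```text
L press pt [450.6 256.2]
M press pt [461.1 186.9]
R press pt [468.1 117.1]
mug rim [[661. -14.  95.]] green [[337.  19.   0.]] tin? [[595. 473.  72.]]
pos [260.3 567.9 230.6] F [ 0.4 -0.2 -0.1] w 85.5 t 0.2 jawdir deg -114.6 y_tool [-0.    -0.001 -1.   ]
shift [0.2038 0.171  0.3029] dist 0.403
turn [-2.000e-03  2.593e+00  0.000e+00] k 90
turn [ 0.    -0.549  0.001] k -90
joint6 -0.2586241103874051
```

Emit:
play_rows([
  [0.0255, 0.0145, 0.0378, 0, 0, 0, 0],
  [0.0255, 0.0145, 0.0378, 0, 0, 0, 0],
  [0.0255, 0.0145, 0.0378, 0, 0, 0, 0],
  [0.0255, 0.0145, 0.0378, 0, 0, 0, 0],
  [0.0255, 0.0145, 0.0378, 0, 0, 0, 0],
  [0.0255, 0.0145, 0.0378, 0, 0, 0, 0],
  [0.0255, 0.0145, 0.0378, 0, 0, 0, 0],
  [0.0255, 0.0145, 0.0378, 0, 0, 0, 0],
  [0, 0, 0, 0, -0.137, 0, 0],
  [0, 0, 0, 0, -0.137, 0, 0],
])

```text
clock: 1.2
position: [455.8, 245.7, 108.2]
ee_rot: [-0.463, 0.536, -0.534, 0.462]
contact_force: [0.4, 1.0, 0.2]
gripper_width: 0.0
```

```bash
python3 -c "
from h import *
go(450.6,256.2,60,6.8)"
```

```text
pos [455.8 245.7 108.2] F [0.4 1.  0.2] w 0.0 t 1.2 jawdir deg -98.3 y_tool [-0.002  0.001 -1.   ]
shift [-0.0096  0.0482 -0.0065] dist 0.05
turn [1.000e-03 2.878e+00 3.000e-03] k 90
turn [ 0.002 -0.263 -0.001] k -90
joint6 0.6212258189241234
```

Emit:
play_rows([
  [0, 0, 0, 0, -0.131, 0, 0],
  [0, 0, 0, 0, -0.131, 0, 0],
  [-0.005, 0.02, -0.002, 0, 0, 0, 0],
  [-0.006, 0.02, -0.002, 0, 0, 0, 0],
  [0, 0.014, 0, 0, 0, 0, 0],
  [0, 0.009, 0, 0, 0, 0, 0],
  [0, 0, 0, 0, 0, 0, 0],
])

```text
clock: 1.9
position: [451.2, 254.9, 43.0]
ee_rot: [0.531, -0.468, 0.466, -0.531]
contact_force: [-0.6, -0.0, 1.2]
gripper_width: 0.1
```

```bash
python3 -c "
from h import *
go(450.6,256.2,40,6.8)
a=snap('top');b=snap('scene')
f=lambda i,x0,y0,x1,y1:cv2.resize(i['color'][y0:y1,x0:x1,::-1],(390,390),interpolation=cv2.INTER_CUBIC)
cv2.imwrite('pics/c2.png',np.hstack([f(a,235,160,335,260),f(b,230,145,340,255)]))"
```

```text
pos [451.2 254.9  43. ] F [-0.6 -0.   1.2] w 0.1 t 1.9 jawdir deg -82.7 y_tool [-0.002  0.001 -1.   ]
shift [-0.0013  0.003  -0.0004] dist 0.003
turn [-2.000e-03 -3.133e+00 -3.000e-03] k 90
turn [ 0.002  0.009 -0.001] k -90
joint6 0.8743686510000787
```

View pics/c2.png

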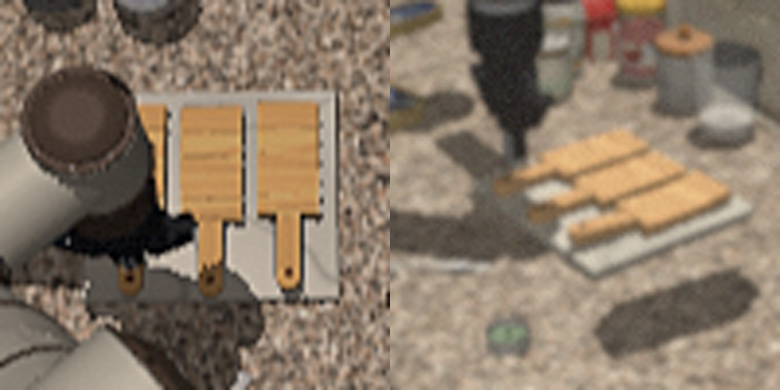

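The left view shows three boards with the gripper over the left one's handle; the right view shows the fingertip just above that handle (about crop px 515,160). Pressing in small steps.

Emit:
play_rows([
  [-0.001, 0.005, 0, 0, 0, 0, 0],
  [0, 0.003, 0, 0, 0, 0, 0],
  [0, 0.003, 0, 0, 0, 0, 0],
  [0, 0.002, 0, 0, 0, 0, 0],
  [0, 0, 0, 0, 0, 0, 0],
])

```text
clock: 2.5
position: [453.2, 257.8, 32.5]
ee_rot: [-0.528, 0.467, -0.467, 0.534]
contact_force: [-0.1, 0.4, 0.3]
gripper_width: -0.1
```

Emit:
play_rows([
  [0, 0.003, 0, 0, 0, 0, 0],
  [0, 0.002, 0, 0, 0, 0, 0],
  [0, 0.001, 0, 0, 0, 0, 0],
  [0, 0, 0, 0, 0, 0, 0],
])

```text
clock: 2.9
position: [453.3, 257.9, 26.2]
ee_rot: [-0.528, 0.467, -0.467, 0.534]
contact_force: [-0.9, -0.3, 0.1]
gripper_width: -0.2
```

Emit:
play_rows([
  [0, 0.0015, 0, 0, 0, 0, 0],
  [0, 0.0015, 0, 0, 0, 0, 0],
  [0, 0.001, 0, 0, 0, 0, 0],
])

```text
clock: 3.2
position: [453.4, 257.9, 26.1]
ee_rot: [-0.529, 0.467, -0.466, 0.534]
contact_force: [-0.9, -0.9, 2.9]
gripper_width: 0.0
```

Emit:
play_rows([
  [0, 0.003, 0, 0, 0, 0, 0],
  [0, 0.004, 0, 0, 0, 0, 0],
  [0, 0.004, 0, 0, 0, 0, 0],
  [0, 0.004, 0, 0, 0, 0, 0],
])

```text
clock: 3.6
position: [453.4, 257.9, 25.9]
ee_rot: [-0.531, 0.464, -0.466, 0.535]
contact_force: [-8.6, -3.1, 28.0]
gripper_width: -0.3
```

```bash
python3 -c "
from h import *
go(453,257,26)
a=snap('top');b=snap('scene')
f=lambda i,x0,y0,x1,y1:cv2.resize(i['color'][y0:y1,x0:x1,::-1],(390,390),interpolation=cv2.INTER_CUBIC)
cv2.imwrite('pics/c3.png',np.hstack([f(a,235,160,335,260),f(b,230,145,340,255)]))"
```

```text
pos [453.4 257.9  25.9] F [-8.6 -3.1 28. ] w -0.3 t 3.6 jawdir deg -82.2 y_tool [ 0.007  0.003 -1.   ]
shift [ 0.0009 -0.0001 -0.0005] dist 0.001
```

Left board is sound (28 N, no movement at z = 26). Next the middle.

Emit:
play_rows([
  [0, -0.015, 0, 0, 0, 0, 0],
  [0, -0.015, 0, 0, 0, 0, 0],
  [0.025, 0, -0.001, 0, 0, 0, 0],
  [0.025, 0, -0.001, 0, 0, 0, 0],
  [0.021, 0, 0, 0, 0, 0, 0],
  [0, 0.004, 0, 0, 0, 0, 0],
  [0, 0, 0, 0, 0, 0, 0],
])

```text
clock: 4.4
position: [462.3, 187.1, 56.4]
ee_rot: [-0.528, 0.462, -0.466, 0.539]
contact_force: [0.6, -0.7, 0.0]
gripper_width: 0.3
```

```bash
python3 -c "
from h import *
go(461.1,186.9,40,6.8)"
```

```text
pos [462.3 187.1  56.4] F [ 0.6 -0.7  0. ] w 0.3 t 4.4 jawdir deg -82.0 y_tool [ 0.013  0.008 -1.   ]
shift [ 0.0002  0.0164 -0.0015] dist 0.016
turn [-0.01  -3.121  0.022] k 90
turn [-0.014  0.02  -0.006] k -90
joint6 0.9945095427851929
```

Emit:
play_rows([
  [0, 0.008, 0, -0.014, 0.02, -0.006, 0],
  [0, 0.006, 0, 0, 0, 0, 0],
  [0, 0.003, 0, 0, 0, 0, 0],
  [0, 0.003, 0, 0, 0, 0, 0],
  [0, 0.002, 0, 0, 0, 0, 0],
  [0, 0.002, 0, 0, 0, 0, 0],
  [0, 0, 0, 0, 0, 0, 0],
])

```text
clock: 5.1
position: [462.4, 189.9, 29.2]
ee_rot: [0.53, -0.469, 0.469, -0.529]
contact_force: [-0.8, 0.2, 0.8]
gripper_width: -0.1
```

Emit:
play_rows([
  [0, 0.002, 0, 0, 0, 0, 0],
  [0, 0.002, 0, 0, 0, 0, 0],
  [0, 0.002, 0, 0, 0, 0, 0],
  [0, 0.003, 0, 0, 0, 0, 0],
  [0, 0.003, 0, 0, 0, 0, 0],
])

```text
clock: 5.6
position: [462.6, 190.1, 26.0]
ee_rot: [0.531, -0.467, 0.468, -0.53]
contact_force: [-8.2, -1.4, 25.0]
gripper_width: -0.3
```

```bash
python3 -c "
from h import *
b=snap('scene','sM.png')
f=lambda i,x0,y0,x1,y1:cv2.resize(i[y0:y1,x0:x1],(390,390),interpolation=cv2.INTER_CUBIC)
cm=b['color'][:,:,::-1]; c2=cv2.imread('pics/c2.png')[:,390:]; c3=cv2.imread('pics/c3.png')[:,390:]
cM=f(cm,230,145,340,255)
s=lambda i:cv2.resize(i[110:290,120:380],(390,270),interpolation=cv2.INTER_CUBIC)
d=cv2.absdiff(c3,cM)
cv2.imwrite('pics/c4.png',np.vstack([np.hstack([s(c2),s(c3)]),np.hstack([s(cM),s(d)])]))"
```

```text
(no output)
```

View pics/c4.png

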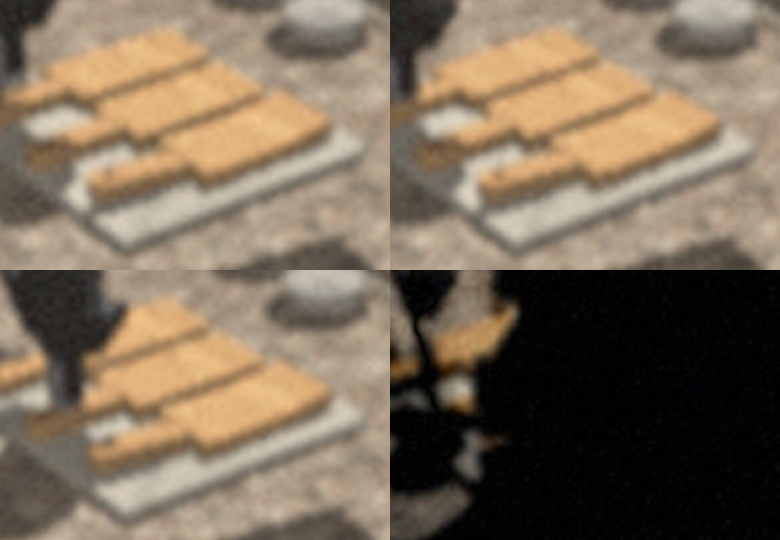

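Left-pressed vs middle-pressed pictures differ only where the gripper stands; the blade ends are unmoved, so both are sound. Press the right board.

Emit:
play_rows([
  [0, -0.015, 0, 0, 0, 0, 0],
  [0, -0.015, 0, 0, 0, 0, 0],
  [0.025, 0, -0.001, 0, 0, 0, 0],
  [0.025, 0, -0.001, 0, 0, 0, 0],
  [0.022, 0, -0.001, 0, 0, 0, 0],
  [0, 0.008, 0, 0, 0, 0, 0],
  [0, 0, 0, 0, 0, 0, 0],
])

```text
clock: 6.35
position: [470.3, 117.7, 51.9]
ee_rot: [-0.529, 0.466, -0.468, 0.533]
contact_force: [-0.7, -0.7, 0.9]
gripper_width: 0.2
```

```bash
python3 -c "
from h import *
go(468.1,117.1,38,6.8); snap('scene','sR0.png')"
```

```text
pos [470.3 117.7  51.9] F [-0.7 -0.7  0.9] w 0.2 t 6.35 jawdir deg -82.7 y_tool [ 0.006  0.002 -1.   ]
shift [ 0.0003  0.0139 -0.0023] dist 0.014
turn [-2.000e-03 -3.133e+00  1.000e-02] k 90
turn [-0.007  0.008 -0.001] k -90
joint6 1.1129564800295564
```

Emit:
play_rows([
  [0, 0.006, -0.002, 0, 0, 0, 0],
  [0, 0.006, 0, 0, 0, 0, 0],
  [0, 0.003, 0, 0, 0, 0, 0],
  [0, 0.002, 0, 0, 0, 0, 0],
  [0, 0.002, 0, 0, 0, 0, 0],
  [0, 0, 0, 0, 0, 0, 0],
])

```text
clock: 7.0
position: [468.6, 120.3, 31.1]
ee_rot: [-0.53, 0.465, -0.467, 0.534]
contact_force: [0.9, -0.3, 0.1]
gripper_width: -0.2
```

Emit:
play_rows([
  [0, 0.002, 0, 0, 0, 0, 0],
  [0, 0.002, 0, 0, 0, 0, 0],
  [0, 0.002, 0, 0, 0, 0, 0],
  [0, 0.002, 0, 0, 0, 0, 0],
])

```text
clock: 7.4
position: [468.9, 120.4, 26.5]
ee_rot: [-0.531, 0.464, -0.467, 0.534]
contact_force: [-7.2, 1.1, 25.3]
gripper_width: -0.1
```

```bash
python3 -c "
from h import *
b=snap('scene','sR1.png')
A=cv2.imread('pics/sR0.png');B=cv2.imread('pics/sR1.png')
s=lambda i:cv2.resize(i[170:240,255:345],(390,300),interpolation=cv2.INTER_CUBIC)
cv2.imwrite('pics/c5.png',np.vstack([np.hstack([s(A),s(B)]),np.hstack([s(cv2.absdiff(A,B)),s(cv2.absdiff(cv2.imread('pics/sM.png'),A))])]))"
```

```text
(no output)
```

View pics/c5.png

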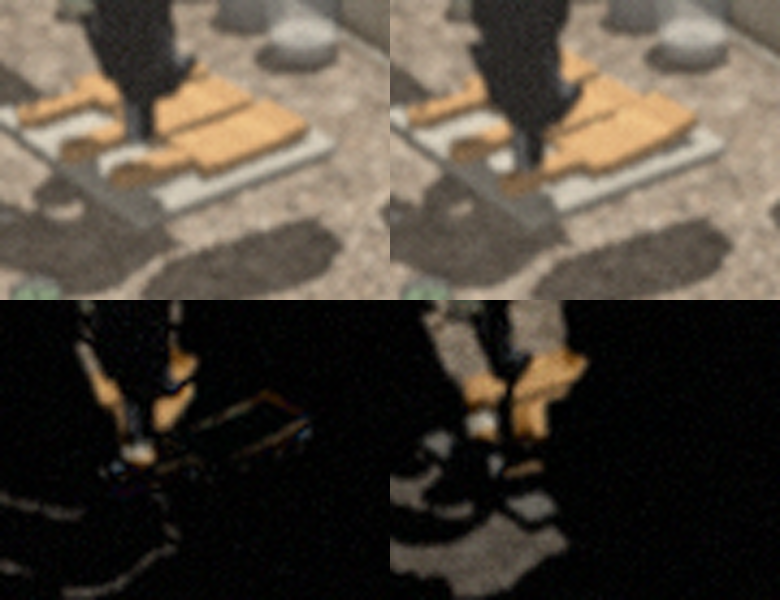

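The right board rocks: its blade end rises, shown as doubled edges at crop px (270,400). It is the warped one. Next I grasp its handle.

Emit:
play_rows([
  [0, -0.01, 0, 0, 0, 0, 0],
  [0, -0.015, 0, 0, 0, 0, 0],
  [0, -0.005, 0, 0, 0, 0, 0.05],
  [0, 0, 0.005, 0, 0, 0, 0.05],
  [0, 0, 0.004, 0, 0, 0, 0.05],
  [0, 0, 0, 0, 0, 0, 0.05],
  [0, 0, 0, 0, 0, 0, 0.05],
])

```text
clock: 8.15
position: [478.6, 121.7, 57.1]
ee_rot: [-0.53, 0.464, -0.467, 0.534]
contact_force: [-0.2, 0.3, 0.4]
gripper_width: 49.5
```

```bash
python3 -c "
from h import *
go(478,118.3,16,6.8)"
```

```text
pos [478.6 121.7  57.1] F [-0.2  0.3  0.4] w 49.5 t 8.15 jawdir deg -82.4 y_tool [ 0.008  0.001 -1.   ]
shift [ 0.0034  0.0411 -0.0014] dist 0.041
turn [-1.000e-03 -3.127e+00  1.200e-02] k 90
turn [-0.008  0.015 -0.   ] k -90
joint6 1.1195185187353478
```

Emit:
play_rows([
  [0.003, 0, -0.001, -0.008, 0.013, 0, 0.05],
  [0, 0.013, 0, 0, 0, 0, 0.05],
  [0, 0.013, 0, 0, 0, 0, 0.05],
  [0, 0.008, 0, 0, 0, 0, 0.05],
  [0, 0.004, 0, 0, 0, 0, 0.05],
  [0, 0, 0, 0, 0, 0, 0.05],
])

```text
clock: 8.75
position: [477.3, 117.4, 16.2]
ee_rot: [0.53, -0.471, 0.469, -0.527]
contact_force: [-0.5, -0.7, 0.3]
gripper_width: 50.0
```

```bash
python3 -c "
from h import *
go(478,118.3,16,6.8)"
```

```text
pos [477.3 117.4  16.2] F [-0.5 -0.7  0.3] w 50.0 t 8.75 jawdir deg -83.3 y_tool [-0.004 -0.001 -1.   ]
shift [-0.0008  0.0002  0.0008] dist 0.001
turn [-1.00e-03  3.14e+00  7.00e-03] k 90
turn [ 0.004 -0.002  0.001] k -90
joint6 1.1179753896376243
```

Emit:
play_rows([
  [0, 0, 0, 0, 0, 0, 0],
  [0, 0, 0, 0, 0, 0, 0],
  [0, 0, 0, 0, 0, 0, 0],
  [0, 0, 0, 0, 0, 0, 0],
  [0, 0, 0, 0, 0, 0, 0],
])

```text
clock: 9.25
position: [477.5, 117.6, 17.3]
ee_rot: [0.529, -0.471, 0.469, -0.527]
contact_force: [-0.9, 0.1, -0.7]
gripper_width: 20.4
```

Emit:
play_rows([
  [0, -0.005, 0, 0, 0, 0, 0],
  [0, -0.01, 0, 0, 0, 0, 0],
  [0, -0.015, 0, 0, 0, 0, 0],
  [0, -0.015, 0, 0, 0, 0, 0],
  [0, -0.015, 0, 0, 0, 0, 0],
  [0, -0.015, 0, 0, 0, 0, 0],
  [0, 0, 0, 0, 0, 0, 0],
])

```text
clock: 9.95
position: [477.5, 117.5, 98.7]
ee_rot: [0.529, -0.47, 0.469, -0.528]
contact_force: [0.1, 0.2, -0.6]
gripper_width: 20.1
```

```bash
python3 -c "
from h import *
go(400,-85,90,0)
snap('scene','lift.png');import cv2
i=cv2.imread('pics/lift.png');cv2.imwrite('pics/c6.png',cv2.resize(i[120:280,190:430],None,fx=2.5,fy=2.5,interpolation=cv2.INTER_CUBIC))"
```

```text
pos [477.5 117.5  98.7] F [ 0.1  0.2 -0.6] w 20.1 t 9.95 jawdir deg -83.3 y_tool [-0.002 -0.    -1.   ]
shift [ 0.1921  0.0089 -0.1006] dist 0.217
turn [ 0.    -3.024 -0.004] k 90
turn [0.002 0.117 0.   ] k -90
joint6 1.1174632932111763
```

View pics/c6.png

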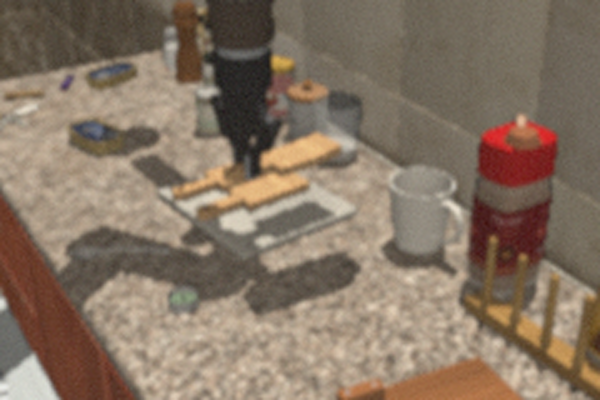

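Emit:
play_rows([
  [0.0238, 0, -0.0113, 0, 0, 0, 0],
  [0.0238, 0, -0.0113, 0, 0, 0, 0],
  [0.0238, 0, -0.0113, 0, 0, 0, 0],
  [0.0238, 0, -0.0113, 0, 0, 0, 0],
  [0.0238, 0, -0.0113, 0, 0, 0, 0],
  [0.0238, 0, -0.0113, 0, 0, 0, 0],
  [0.0238, 0, -0.0113, 0, 0, 0, 0],
  [0.0238, 0, -0.0113, 0, 0, 0, 0],
  [0, 0, 0, 0, 0.117, 0, 0],
  [0, 0, 0, 0, 0, 0, 0],
])

```text
clock: 11.0
position: [400.2, -90.3, 92.3]
ee_rot: [-0.504, 0.505, -0.497, 0.494]
contact_force: [-0.5, 0.2, -1.4]
gripper_width: 20.3
```

```bash
python3 -c "
from h import *
go(410,-82,20,0)"
```

```text
pos [400.2 -90.3  92.3] F [-0.5  0.2 -1.4] w 20.3 t 11.0 jawdir deg -90.2 y_tool [-0.018 -0.002 -1.   ]
shift [-0.0085  0.0721  0.0111] dist 0.073
turn [-3.000e-03  3.138e+00  2.800e-02] k 90
turn [ 0.018 -0.004  0.002] k -90
joint6 1.3909130195074169
```

Emit:
play_rows([
  [-0.004, 0.012, 0.005, 0.018, -0.004, 0, 0],
  [-0.004, 0.02, 0.005, 0, 0, 0, 0],
  [0, 0.02, 0, 0, 0, 0, 0],
  [0, 0.01, 0, 0, 0, 0, 0],
  [0, 0.006, 0, 0, 0, 0, 0],
  [0, 0.004, 0, 0, 0, 0, 0],
  [0, 0, 0, 0, 0, 0, 0],
])

```text
clock: 11.7
position: [410.4, -80.7, 16.4]
ee_rot: [0.505, -0.495, 0.496, -0.504]
contact_force: [0.6, -0.2, -1.3]
gripper_width: 20.3
```

```bash
python3 -c "
from h import *
go(410,-82,5,0)"
```

```text
pos [410.4 -80.7  16.4] F [ 0.6 -0.2 -1.3] w 20.3 t 11.7 jawdir deg -89.0 y_tool [-0.    -0.002 -1.   ]
shift [ 0.0013  0.0114 -0.0005] dist 0.011
turn [ 4.000e-03 -3.124e+00 -1.000e-03] k 90
turn [0.    0.018 0.002] k -90
joint6 1.3846966014218045
```

Emit:
play_rows([
  [0, 0.004, 0, 0, 0, 0, 0],
  [0, 0.003, 0, 0, 0, 0, 0],
  [0, 0.002, 0, 0, 0, 0, 0],
  [0, 0.0015, 0, 0, 0, 0, 0],
  [0, 0, 0, 0, 0, 0, 0],
])

```text
clock: 12.2
position: [411.8, -80.4, 6.4]
ee_rot: [-0.504, 0.494, -0.496, 0.505]
contact_force: [0.4, -0.3, -1.1]
gripper_width: 20.4
```

Emit:
play_rows([
  [0, 0.0015, 0, 0, 0, 0, 0],
  [0, 0.001, 0, 0, 0, 0, 0],
  [0, 0, 0, 0, 0, 0, 0],
])

```text
clock: 12.5
position: [411.9, -80.4, 4.3]
ee_rot: [-0.504, 0.494, -0.497, 0.505]
contact_force: [-1.6, 0.7, 2.3]
gripper_width: 19.9
```

Emit:
play_rows([
  [0, 0, 0, 0, 0, 0, 0.06],
  [0, 0, 0, 0, 0, 0, 0.06],
  [0, -0.01, 0, 0, 0, 0, 0.06],
  [0, -0.03, 0, 0, 0, 0, 0.06],
  [0, -0.04, 0, 0, 0, 0, 0.06],
  [-0.045, -0.02, 0, 0, 0, 0, 0.085],
  [-0.045, 0, 0, 0, 0, 0, 0.085],
  [-0.045, 0, 0, 0, 0, 0, 0.085],
  [-0.045, 0, 0, 0, 0, 0, 0.085],
  [0, 0, 0, 0, 0, 0, 0.085],
])

```text
clock: 13.5
position: [412.1, 106.1, 110.3]
ee_rot: [-0.499, 0.495, -0.499, 0.508]
contact_force: [0.0, -0.1, -0.2]
gripper_width: 85.0
```

```bash
cat > m2.py <<'E'
from h import *
import sys
a=snap('top'); c=a['color']; hsv=cv2.cvtColor(c,cv2.COLOR_RGB2HSV); H,S,V=[hsv[:,:,i] for i in range(3)]
x0,y0,x1,y1=[int(v) for v in sys.argv[2:6]]; z=float(sys.argv[6])
cv2.imwrite('pics/'+sys.argv[1],cv2.resize(c[y0-15:y1+15,x0-15:x1+15,::-1],None,fx=5,fy=5,interpolation=cv2.INTER_CUBIC))
m=np.zeros(S.shape,np.uint8); m[y0:y1,x0:x1]=((S>85)&(V>60)&(H<24))[y0:y1,x0:x1]*255
m=cv2.morphologyEx(m,cv2.MORPH_OPEN,np.ones((3,3)))
k=max(cv2.findContours(m,cv2.RETR_EXTERNAL,cv2.CHAIN_APPROX_NONE)[0],key=cv2.contourArea)
fm=np.zeros_like(m); cv2.drawContours(fm,[k],-1,255,-1); ys,xs=np.nonzero(fm); Q=ray(a,np.c_[xs,ys],z)[:,:2]
w=np.linalg.eigh(np.cov(Q.T))[1][:,1]; w*=np.sign(w[0]); r=cv2.minAreaRect(ray(a,k[:,0],z)[:,:2].astype(np.float32))
print('centroid',Q.mean(0).round(1),'axis',np.degrees(np.arctan2(w[1],w[0])).round(1),'rect',r,'along',((Q-Q.mean(0))@w).min().round(1),((Q-Q.mean(0))@w).max().round(1))
E
python3 m2.py t1.png 325 200 385 262 15; python3 -c "
from h import *
go(486,-80,80,0)"
```

```text
centroid [484.4 -78.3] axis 1.8 rect ((470.25103759765625, -79.44828796386719), (176.7887725830078, 55.841888427734375), 3.858579158782959) along -102.8 74.3
pos [411.2 104.2 109.9] F [-0.9  0.1 -0.4] w 85.0 t 13.55 jawdir deg -89.4 y_tool [ 0.011  0.004 -1.   ]
shift [0.1851 0.0301 0.0724] dist 0.201
turn [-0.006 -3.131  0.017] k 90
turn [-0.011  0.011 -0.004] k -90
joint6 0.9407063742401448
```

View pics/t1.png

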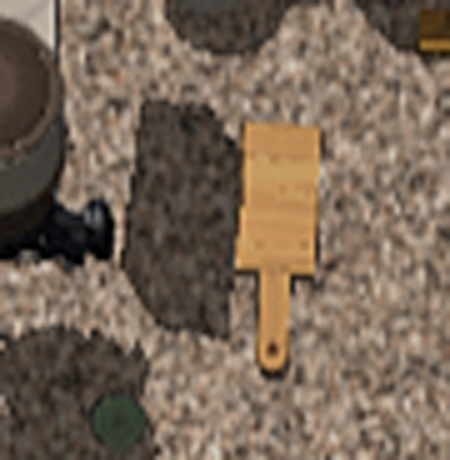

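```bash
python3 -c "
from h import *
a=snap('top')
q=lambda u,v:ray(a,[310+u/5-.4,185+v/5-.4],14)[0,:2]
for p in [(244,124),(320,127),(316,273),(274,270),(272,374),(273,350),(281.5,125)]: print(p,q(*p).round(1))
d=q(281.5,125)-q(273,350);print(np.degrees(np.arctan2(d[1],d[0])))
d=q(320,127)-q(316,273);print(np.degrees(np.arctan2(d[1],d[0])))"
```

```text
(244, 124) [554.8 -50.1]
(320, 127) [ 558.  -103.7]
(316, 273) [ 451.5 -108.1]
(274, 270) [450.7 -79. ]
(272, 374) [377.5 -83. ]
(273, 350) [394.2 -82.5]
(281.5, 125) [556.7 -76.6]
2.0913272652815795
2.3486926337952787
```

Emit:
play_rows([
  [0.0306, 0, 0.0126, -0.011, -0.026, -0.004, 0.085],
  [0.0306, 0, 0.0126, 0, 0, 0, 0.085],
  [0.0306, 0, 0.0126, 0, 0, 0, 0.085],
  [0.0306, 0, 0.0126, 0, 0, 0, 0.085],
  [0.0306, 0, 0.0126, 0, 0, 0, 0.085],
  [0.0306, 0, 0.0126, 0, 0, 0, 0.085],
  [0, 0, 0, 0, 0, 0, 0.085],
  [0, 0.025, 0, 0, 0, 0, 0.085],
  [0, 0.025, 0, 0, 0, 0, 0.085],
  [0, 0, 0, 0, 0, 0, 0.085],
])

```text
clock: 14.6
position: [488.4, -98.6, 56.7]
ee_rot: [0.507, -0.497, 0.494, -0.502]
contact_force: [-0.2, -0.4, 0.6]
gripper_width: 85.2
```

```bash
python3 -c "
from h import *
go(487.4,-79.3,2,2.1)"
```

```text
pos [488.4 -98.6  56.7] F [-0.2 -0.4  0.6] w 85.2 t 14.6 jawdir deg -89.0 y_tool [-0.007 -0.002 -1.   ]
shift [-0.0194  0.0546 -0.0002] dist 0.058
turn [-3.000e-03  3.122e+00  1.100e-02] k 90
turn [ 0.007 -0.019  0.002] k -90
joint6 1.4592960539889976
```

Emit:
play_rows([
  [-0.0193, 0, 0, 0.007, -0.019, 0.002, 0.085],
  [0, 0, 0, 0, 0, 0, 0.085],
  [0, 0, 0, 0, 0, 0, 0.085],
])

```text
clock: 14.9
position: [486.9, -80.9, 57.8]
ee_rot: [0.509, -0.492, 0.491, -0.508]
contact_force: [0.5, 0.5, -0.2]
gripper_width: 85.1
```

```bash
python3 -c "
from h import *
go(487.4,-79.3,2,2.1)"
```

```text
pos [486.9 -80.9  57.8] F [ 0.5  0.5 -0.2] w 85.1 t 14.9 jawdir deg -88.0 y_tool [-0.001 -0.    -1.   ]
shift [-0.0016  0.0558  0.0006] dist 0.056
turn [-0.000e+00  3.139e+00  2.000e-03] k 90
turn [ 0.001 -0.002  0.   ] k -90
joint6 1.439795467356935
```

Emit:
play_rows([
  [-0.0015, 0.015, 0, 0, 0, 0, 0.085],
  [0, 0.018, 0, 0, 0, 0, 0.085],
  [0, 0.012, 0, 0, 0, 0, 0.085],
  [0, 0.005, 0, 0, 0, 0, 0.085],
  [0, 0.002, 0, 0, 0, 0, 0.085],
  [0, 0, 0, 0, 0, 0, 0.085],
])

```text
clock: 15.5
position: [490.3, -81.2, 9.5]
ee_rot: [-0.506, 0.49, -0.494, 0.51]
contact_force: [-0.3, -1.0, 0.1]
gripper_width: 84.7
```

```bash
python3 -c "
from h import *
go(487.4,-79.3,1.5,2.1)"
```

```text
pos [490.3 -81.2   9.5] F [-0.3 -1.   0.1] w 84.7 t 15.5 jawdir deg -88.1 y_tool [ 0.009  0.    -1.   ]
shift [-0.002   0.0079 -0.0029] dist 0.009
turn [-0.     3.138 -0.014] k 90
turn [-0.009 -0.004  0.   ] k -90
joint6 1.4376158683585896
```

Emit:
play_rows([
  [-0.0015, 0.004, -0.003, -0.009, 0, 0, 0.085],
  [0, 0.002, 0, 0, 0, 0, 0.085],
  [0, 0, 0, 0, 0, 0, 0.085],
])

```text
clock: 15.8
position: [488.0, -79.7, 4.5]
ee_rot: [-0.507, 0.491, -0.492, 0.509]
contact_force: [-0.4, 0.4, 0.0]
gripper_width: 84.7
```

```bash
python3 -c "
from h import *
go(487.4,-79.3,1.5,2.1)"
```

```text
pos [488.  -79.7   4.5] F [-0.4  0.4  0. ] w 84.7 t 15.8 jawdir deg -88.1 y_tool [ 0.002  0.    -1.   ]
shift [-0.0004  0.003  -0.0006] dist 0.003
turn [ 0.000e+00  3.138e+00 -3.000e-03] k 90
turn [-0.002 -0.004 -0.   ] k -90
joint6 1.4362862413924944
```

Down another 3 mm, then close.

Emit:
play_rows([
  [0, 0.002, 0, 0, 0, 0, 0.085],
  [0, 0.001, 0, 0, 0, 0, 0.085],
  [0, 0, 0, 0, 0, 0, 0.03],
  [0, 0, 0, 0, 0, 0, 0.03],
  [0, 0, 0, 0, 0, 0, 0.03],
  [0, 0, 0, 0, 0, 0, 0.03],
  [0, 0, 0, 0, 0, 0, 0.03],
])

```text
clock: 16.5
position: [488.6, -79.5, 2.1]
ee_rot: [-0.507, 0.491, -0.492, 0.509]
contact_force: [-0.0, 0.2, -0.6]
gripper_width: 54.0
```

Emit:
play_rows([
  [0, -0.005, 0, 0, 0, 0, 0.03],
  [0, -0.015, 0, 0, 0, 0, 0.03],
  [0, -0.025, 0, 0, 0, 0, 0.03],
  [0, -0.025, 0, 0, 0, 0, 0.03],
  [0, -0.015, 0, 0, 0, 0, 0.03],
  [0, 0, 0, 0, 0, 0, 0.03],
])

```text
clock: 17.1
position: [486.3, -79.8, 89.1]
ee_rot: [0.508, -0.492, 0.491, -0.507]
contact_force: [0.3, -0.4, -1.4]
gripper_width: 53.9
```

```bash
python3 -c "
from h import *
a=snap('top');b=snap('scene')
f=lambda i,x0,y0,x1,y1,k:cv2.resize(i['color'][y0:y1,x0:x1,::-1],None,fx=k,fy=k,interpolation=cv2.INTER_CUBIC)
A=f(a,400,205,450,275,8); B=f(b,310,250,410,310,4); print(A.shape,B.shape)
C=np.zeros((560,800,3),np.uint8); C[:560,:400]=A; C[:240,400:]=B; 
B2=f(b,180,120,380,270,2); C[240:540,400:]=B2
cv2.imwrite('pics/cr.png',C)
go(485.7,-292.6,90,-6.3)"
```

```text
(560, 400, 3) (240, 400, 3)
pos [484.8 -79.9  87.1] F [-0.6 -0.5 -1.4] w 54.0 t 17.2 jawdir deg -88.2 y_tool [-0.006 -0.    -1.   ]
shift [ 0.2126 -0.0029 -0.0058] dist 0.213
turn [ 1.e-03 -3.e+00 -1.e-02] k 90
turn [0.006 0.142 0.   ] k -90
joint6 1.4361900171166604
```

View pics/cr.png

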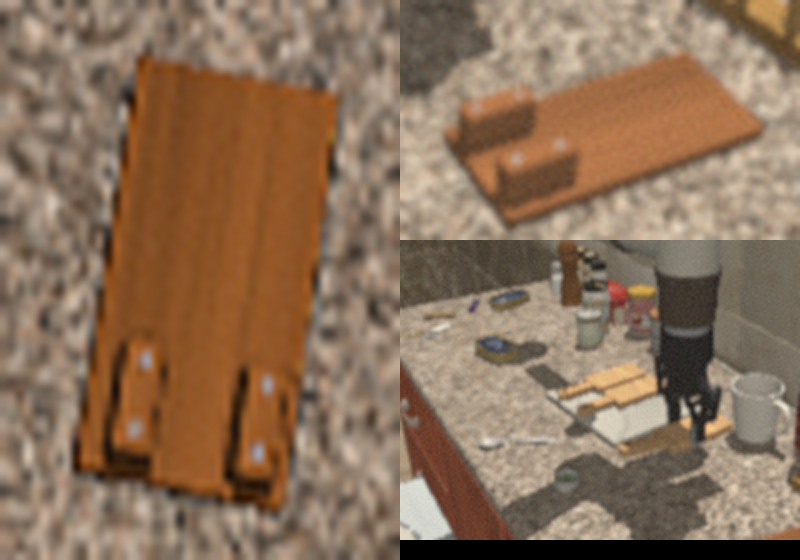

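```bash
python3 -c "
from h import *
a=snap('top')
q=lambda u,v,z:ray(a,[400+u/8-.44,205+v/8-.44],z)[0,:2]
c=[q(*p,10) for p in [(138,57),(338,96),(75,470),(283,508)]]
s=[q(*p,36) for p in [(147,359),(134,429),(268,384),(258,453)]]
print(np.round(c,1),np.round(s,1))
A=lambda d:np.degrees(np.arctan2(d[1],d[0])).round(1)
print('side angs',A(c[0]-c[2]),A(c[1]-c[3]),'end',A(c[0]-c[1])-90,A(c[2]-c[3])-90,'len',np.linalg.norm(c[0]-c[2]),np.linalg.norm(c[1]-c[3]),np.linalg.norm(c[0]-c[1]))
print('screws',A(s[0]-s[1]),A(s[2]-s[3]),A(s[0]-s[2])-90,'mid',np.mean(s,0),'gap',np.linalg.norm(s[0]-s[2]))
u=np.array([np.cos(np.radians(6.8)),-np.sin(np.radians(6.8))]);u2=np.array([np.cos(np.radians(6.3)),-np.sin(np.radians(6.3))])
print('seat from far end',(c[0]+c[1])/2-83*u2,'from screws',np.mean(s,0)+77*u2,'from centre',np.mean(c,0)+12*u2)
"
```

```text
[[ 568.6 -256.4]
 [ 559.4 -344.6]
 [ 380.5 -236.6]
 [ 373.1 -325.1]] [[ 425.2 -260.9]
 [ 394.5 -256.5]
 [ 419.6 -312.1]
 [ 389.5 -308.7]]
side angs -6.0 -6.0 end -5.900000000000006 -4.799999999999997 len 189.12453144614773 187.31289865509743 88.68466644770106
screws -8.0 -6.5 -6.299999999999997 mid [ 407.20156389 -284.54809234] gap 51.503920761227505
seat from far end [ 481.48507617 -291.38000668] from screws [ 483.73655746 -292.99763429] from centre [ 482.31733702 -291.96970404]
```

Emit:
play_rows([
  [0.033, 0, 0, 0.006, 0, 0, 0.03],
  [0.033, 0, 0, 0, 0, 0, 0.03],
  [0.033, 0, 0, 0, 0, 0, 0.03],
  [0.033, 0, 0, 0, 0, 0, 0.03],
  [0.033, 0, 0, 0, 0, 0, 0.03],
  [0.02, 0, 0, 0, 0, 0, 0.03],
  [0, 0, 0, 0, 0.07, 0, 0.03],
  [0, 0, 0, 0, 0.068, 0, 0.03],
  [0, 0, 0, 0, 0, 0, 0.03],
  [0, 0, 0, 0, 0, 0, 0.03],
])

```text
clock: 18.25
position: [482.3, -270.6, 70.3]
ee_rot: [-0.478, 0.536, -0.518, 0.465]
contact_force: [-0.8, 0.2, -1.5]
gripper_width: 53.9
```

```bash
python3 -c "
from h import *
go(484,-292.3,50,-6.1)"
```

```text
pos [ 482.3 -270.6   70.3] F [-0.8  0.2 -1.5] w 53.9 t 18.25 jawdir deg -96.3 y_tool [-0.03   0.006 -1.   ]
shift [0.0214 0.0201 0.0047] dist 0.03
turn [0.005 3.138 0.049] k 90
turn [ 0.031 -0.004 -0.003] k -90
joint6 1.6780736359434927
```

Emit:
play_rows([
  [0.01, 0, 0.002, 0.031, -0.003, -0.003, 0.03],
  [0.01, 0, 0.001, 0, 0, 0, 0.03],
  [0, 0, 0, 0, 0, 0, 0.03],
  [0, 0, 0, 0, 0, 0, 0.03],
])

```text
clock: 18.65
position: [482.4, -290.4, 68.1]
ee_rot: [-0.475, 0.526, -0.524, 0.473]
contact_force: [-0.1, 0.1, -1.3]
gripper_width: 53.8
```

```bash
python3 -c "
from h import *
go(484,-292.3,45,-6.1)"
```

```text
pos [ 482.4 -290.4   68.1] F [-0.1  0.1 -1.3] w 53.8 t 18.65 jawdir deg -95.9 y_tool [-0.004  0.001 -1.   ]
shift [0.0018 0.0231 0.0019] dist 0.023
turn [-1.000e-03 -3.137e+00 -6.000e-03] k 90
turn [ 0.004  0.004 -0.001] k -90
joint6 1.7229076241396515
```

Emit:
play_rows([
  [0.0018, 0.01, 0.0019, 0.004, 0.004, 0, 0.03],
  [0, 0.01, 0, 0, 0, 0, 0.03],
  [0, 0.001, 0, 0, 0, 0, 0.03],
  [0, 0, 0, 0, 0, 0, 0.03],
])

```text
clock: 19.05
position: [484.3, -291.7, 44.7]
ee_rot: [-0.473, 0.526, -0.525, 0.473]
contact_force: [-0.8, -0.7, -0.7]
gripper_width: 54.0
```

```bash
python3 -c "
from h import *
go(484,-292.3,30,-6.1)
a=snap('top');b=snap('scene')
f=lambda i,x0,y0,x1,y1,k:cv2.resize(i['color'][y0:y1,x0:x1,::-1],None,fx=k,fy=k,interpolation=cv2.INTER_CUBIC)
C=np.zeros((400,800,3),np.uint8); C[:,:320]=f(a,390,200,454,280,5); C[:,320:]=f(b,305,240,425,340,4)
cv2.imwrite('pics/cr2.png',C)"
```

```text
pos [ 484.3 -291.7   44.7] F [-0.8 -0.7 -0.7] w 54.0 t 19.05 jawdir deg -96.0 y_tool [-0.001  0.001 -1.   ]
shift [ 0.0007  0.0147 -0.0002] dist 0.015
turn [-2.00e-03 -3.14e+00 -2.00e-03] k 90
turn [ 0.001  0.001 -0.001] k -90
joint6 1.7227388969141249
```

View pics/cr2.png

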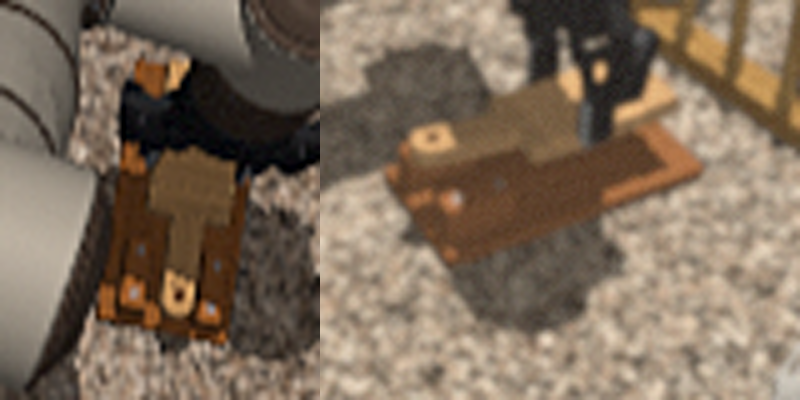

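The top view shows the handle end at crop px (179,295) between the cheek screws at (134,291) and (209,309). That is centred once parallax is allowed for, so I lower it.

Emit:
play_rows([
  [0, 0.008, 0, 0, 0, 0, 0.03],
  [0, 0.008, 0, 0, 0, 0, 0.03],
  [0, 0.005, 0, 0, 0, 0, 0.03],
  [0, 0.002, 0, 0, 0, 0, 0.03],
  [0, 0, 0, 0, 0, 0, 0.03],
])

```text
clock: 19.65
position: [484.6, -291.7, 20.3]
ee_rot: [-0.473, 0.526, -0.525, 0.473]
contact_force: [-0.4, 0.5, -0.6]
gripper_width: 54.1
```

```bash
python3 -c "
from h import *
go(484,-292.3,12,-6.1)"
```

```text
pos [ 484.6 -291.7   20.3] F [-0.4  0.5 -0.6] w 54.1 t 19.65 jawdir deg -96.0 y_tool [ 0.     0.001 -1.   ]
shift [ 0.0007  0.0083 -0.0005] dist 0.008
turn [-2.00e-03 -3.14e+00  0.00e+00] k 90
turn [-0.     0.001 -0.001] k -90
joint6 1.722840904142285
```

Emit:
play_rows([
  [0, 0.003, 0, 0, 0, 0, 0.03],
  [0, 0.0025, 0, 0, 0, 0, 0.03],
  [0, 0.001, 0, 0, 0, 0, 0.03],
  [0, 0, 0, 0, 0, 0, 0.03],
  [0, 0.001, 0, 0, 0, 0, 0.03],
  [0, 0, 0, 0, 0, 0, 0.03],
])

```text
clock: 20.25
position: [485.1, -291.9, 12.7]
ee_rot: [0.473, -0.525, 0.526, -0.474]
contact_force: [-1.1, -0.4, -0.7]
gripper_width: 54.4
```

Emit:
play_rows([
  [-0.0003, 0.001, -0.001, 0, 0, 0, 0.03],
  [0, 0, 0, 0, 0, 0, 0.03],
  [0, 0, 0, 0, 0, 0, 0.03],
])

```text
clock: 20.55
position: [484.7, -291.6, 12.3]
ee_rot: [0.472, -0.525, 0.526, -0.474]
contact_force: [-1.0, -1.1, -1.5]
gripper_width: 53.9
```

Emit:
play_rows([
  [0, 0, 0, 0, 0, 0, 0.065],
  [0, 0, 0, 0, 0, 0, 0.075],
  [0, 0, 0, 0, 0, 0, 0.085],
  [0, 0, 0, 0, 0, 0, 0.085],
  [0, -0.02, 0, 0, 0, 0, 0.085],
  [0, -0.03, 0, 0, 0, 0, 0.085],
  [0, -0.04, 0, 0, 0, 0, 0.085],
  [-0.04, -0.03, 0, 0, 0, 0, 0.085],
  [-0.045, 0, -0.01, 0, 0, 0, 0.085],
  [-0.045, 0, -0.01, 0, 0, 0, 0.085],
])

```text
clock: 21.55
position: [479.6, -161.1, 136.6]
ee_rot: [0.47, -0.527, 0.528, -0.472]
contact_force: [0.6, 1.1, -0.0]
gripper_width: 84.6
```

Emit:
play_rows([
  [-0.045, 0, -0.01, 0, 0, 0, 0.085],
  [-0.045, 0, -0.01, 0, 0, 0, 0.085],
  [0, 0, 0, 0, 0, 0, 0.085],
  [0, 0, 0, 0, 0, 0, 0.085],
])

```text
clock: 21.95
position: [469.5, -61.3, 138.9]
ee_rot: [0.47, -0.524, 0.528, -0.476]
contact_force: [-0.1, -0.4, -0.8]
gripper_width: 85.1
```

```bash
python3 -c "
from h import *
go(484,-292.3,12,-6.1)
a=snap('top','fin_top.png');b=snap('scene')
f=lambda i,x0,y0,x1,y1,k:cv2.resize(i['color'][y0:y1,x0:x1,::-1],None,fx=k,fy=k,interpolation=cv2.INTER_CUBIC)
C=np.zeros((560,800,3),np.uint8); C[:,:400]=f(a,400,205,450,275,8); C[:240,400:]=f(b,310,250,410,310,4); C[240:540,400:]=f(b,180,120,380,270,2)
cv2.imwrite('pics/fin.png',C)"
```

```text
pos [469.5 -61.3 138.9] F [-0.1 -0.4 -0.8] w 85.1 t 21.95 jawdir deg -96.1 y_tool [ 0.009  0.002 -1.   ]
shift [0.2285 0.1266 0.0377] dist 0.264
turn [-0.004 -3.141  0.014] k 90
turn [-0.009  0.    -0.003] k -90
joint6 1.2498295076135657
```

View pics/fin.png

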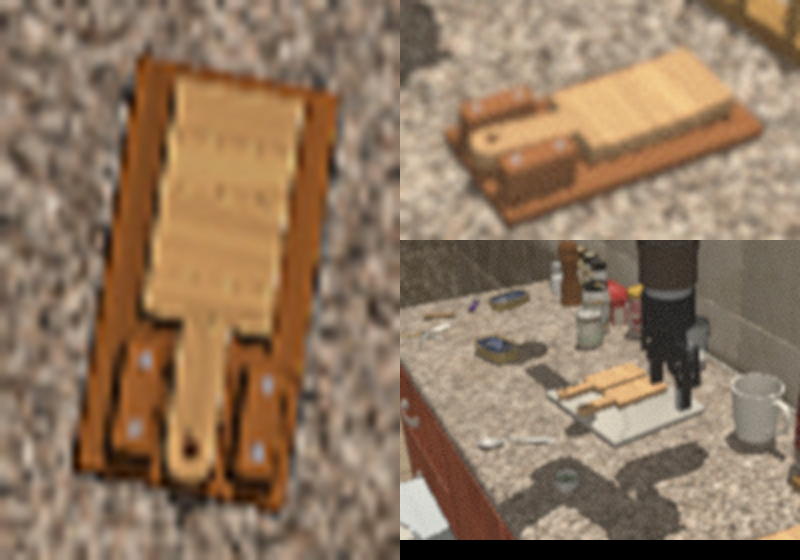

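```bash
python3 -c "
from h import *
a=snap('top')
q=lambda u,v,z:ray(a,[400+u/8-.44,205+v/8-.44],z)[0,:2]
t=q(240,90,28);h=q(187,483,31);d=(t-h)/np.linalg.norm(t-h)
print(t,h,np.linalg.norm(t-h),np.degrees(np.arctan2(d[1],d[0])),'centre',t-69*d,h+110*d)
A=cv2.imread('pics/top0.png').astype(int);B=a['color'][:,:,::-1].astype(int)
D=np.abs(A-B).max(2);print('diff blade L,M',D[190:210,264:274].max(),D[190:210,284:294].max(),'tin',D[175:190,205:218].max())"
```

```text
[ 551.6813532  -298.16665489] [ 374.8483327  -280.37919027] 177.7253809500633 -5.744006808573708 centre [ 483.02780271 -291.26085982] [ 484.29602189 -291.38842878]
diff blade L,M 7 196 tin 7
```

```bash
python3 -c "
from h import *
A=cv2.imread('pics/scene0.png').astype(int);B=snap('scene')['color'][:,:,::-1].astype(int)
D=np.abs(A-B).max(2);print((D[180:216,250:345]>40).astype(np.uint8)[::3,::3])
P=proj(snap('scene'),[[575,200,26],[600,203,26],[461,187,26],[480,190,26],[535,266,26],[451,256,26],[540,197,26]]).round().astype(int)
print([(tuple(p),D[p[1],p[0]]) for p in P])
job_done()"
```

```text
[[0 0 0 0 0 0 0 0 0 0 0 0 0 0 0 0 0 0 1 1 1 1 1 1 1 1 1 0 0 0 0 0]
 [0 0 0 0 0 0 0 0 0 0 0 0 0 0 0 0 0 0 0 1 1 0 0 1 1 1 1 0 0 0 0 0]
 [0 0 0 0 0 0 0 0 0 0 0 0 0 0 0 0 0 0 0 1 1 0 1 1 1 1 1 0 0 0 0 0]
 [0 0 0 0 0 0 0 0 0 0 0 0 0 0 0 0 0 0 1 1 1 0 0 1 1 1 1 0 0 0 0 0]
 [0 0 0 0 0 0 0 0 0 0 0 0 0 0 0 0 0 0 0 1 0 0 0 1 1 1 1 0 0 0 0 0]
 [0 0 0 0 0 0 0 0 0 0 0 0 0 0 0 0 0 0 0 0 0 1 1 1 1 1 0 0 0 0 0 0]
 [0 0 0 0 0 0 0 0 0 0 0 0 0 0 0 0 0 0 1 1 1 1 1 1 1 1 0 0 0 0 0 0]
 [0 0 0 0 0 0 0 0 0 0 0 0 0 0 0 0 1 0 1 1 1 1 1 1 1 0 0 0 0 0 0 0]
 [0 0 0 0 0 0 0 0 0 0 0 0 0 0 0 1 1 1 1 1 1 1 1 0 1 1 0 0 0 0 0 0]
 [0 0 0 0 0 0 0 0 0 0 0 1 1 1 1 1 1 1 1 1 1 1 0 0 0 0 0 0 0 0 0 0]
 [0 0 0 0 0 0 0 0 0 0 1 1 1 1 1 1 1 1 1 1 0 0 0 0 0 0 0 0 0 0 0 0]
 [0 0 0 0 0 0 0 0 0 0 1 1 1 1 1 0 0 0 0 0 0 0 0 0 0 0 0 0 0 0 0 0]]
[((np.int64(302), np.int64(192)), np.int64(4)), ((np.int64(308), np.int64(190)), np.int64(166)), ((np.int64(276), np.int64(201)), np.int64(10)), ((np.int64(281), np.int64(200)), np.int64(5)), ((np.int64(284), np.int64(188)), np.int64(10)), ((np.int64(265), np.int64(194)), np.int64(4)), ((np.int64(294), np.int64(195)), np.int64(4))]
the job is handed in; nothing more can be done
```

The warped board is the right-hand one, and it now lies hollow side up in the cradle with its handle between the cheeks. I handed the job in at about 22 s on the clock.

- **Finding it:** I pressed each handle end with about 25–28 N. The left and middle boards did not move. When I pressed the right board, its blade end rose visibly.
- **Moving it:** I lifted it by the handle and set it down on the clear worktop. I then regrasped it across the blade, lowered it into the cradle, released it and backed the gripper away.
- **Cradle check:** The board's centre measured about (483.6, -291.3) mm, against a seat point of about (482.8, -292.2). Its yaw measured -5.7°, against about -6.1° for the cradle. Both agree within measuring error.
- **Other objects:** Comparing pictures from start to finish, the left board and the spot I took for the tin were unchanged. The mug was seen standing as before in the last picture.
- **One check that disagreed:** The top-camera comparison over the middle board's blade showed a large difference. I put this down to the arm standing in the way. The scene camera showed that board unchanged wherever it was visible; its far blade end was hidden behind the gripper.

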